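# Centre punch on the pencilled cross

### The job

Lay the loose pine block with the slanted end into the drilling jig, marked face up, slanted end against the slanted fence, flat and square between the fences, and let go of it. Then take the automatic centre punch out of the tool block, set its point on the pencilled cross on top of the block, hold it upright and press lightly, until its spring is about half taken up but without ever letting it fire. Finish like that, still holding the punch upright under that light push so that I can check it before it is fired, and leave everything else on the bench where it is.

Things in the scene. Friction and masses are not known exactly. Their poses are not given: they have to be found in the camera images.
- block_center (a point): Pine block, 150 long (x) x 58 wide (y) x 44 high, 0.2 kg, lower edges eased 2 mm, loose on the bench, marked face up. Its -x end is square, its +x end sawn on the slant: 150 long along its +y side, 120 along its -y side. This point lies half-way up, midway between the long sides, 67 mm from the square end, about at the centre of mass: grip here across the 58 mm.
- cross (a point): Crossing of the two pencil lines on the top face of the pine block, the place to punch: 36 mm towards +x, 6 mm towards +y and 22 mm above the block's centre point (block axes).
- jig_seat (a point): Where block_center comes, with the same axes (x the same way round), when the block lies fully home in the drilling jig. This point is 22 mm above the jig's base plate. The fences on the plate, 14 high and 20 wide, follow the block's outline 1.5 mm clear of it all round; the long fences leave a 60 mm gap beside this point, down to the plate, for fingers.
- punch_grip (a point): Automatic centre punch: straight round knurled steel body with brass cap, 130 long, 0.135 kg, standing point down in a hole of the tool block. z: from point to cap. This point is on its axis, 100 mm from the unpressed point, 30 below the cap's top. Body 18 thick from 48 to 110 mm from the point, cap 20 thick, nose below 48 mm 11 thick and in the hole: lift 55 mm to draw it out.
- punch_point (a point): The punch's point: the end of its 5 mm thick spring-loaded plunger, on the punch's axis.
- punch_plunger (a joint): How far the plunger is pressed into the punch, in m: 0 free, to 0.012, where the punch fires (half taken up is 0.006). It starts to move at 3 N and takes 0.9 N more for each mm.
- jig: The drilling jig, screwed to the bench: plywood base plate 250 (x) x 160 (y) x 12 high with beech fences on it, the one at the +x end slanted like the block's end. Origin under the centre of the plate.
- rack: Tool block of hardwood, fixed, 200 (x) x 60 (y) x 62 high, with three holes of 12.5 mm, 52 deep, in a row along its x at -65, 0 and 65 mm. Origin under its centre. Other tools stand in the other two holes.
- awl: Scratch awl with a bulbous wooden handle 32 thick, standing in a hole of the tool block, its top 76 above it; origin at its tip. Leave it.
- nail_set: Thin dark nail set, 13 thick at its head, standing in a hole of the tool block, its top 55 above it; origin at its foot. Leave it.
- glue: Glue bottle, 62 thick, 185 high, standing; origin under its centre. Leave it.
- hammer: Hammer, 300 long, lying along its x; origin at its middle, below. Leave it.
- tape: Tape measure, 70 x 70 x 38 high; origin under its centre. Leave it.
- offcut: Plain offcut of the same pine, 80 x 58 x 44 high, both ends square, no marks; origin under its centre. Leave it.
- square: Try square lying flat, 155 x 110 x 16 high; origin under the middle of its wooden stock. Leave it.
- pencil: Carpenter's pencil, 150 x 14 x 8 high, lying; origin under its centre. Leave it.

How it is judged:
By the outcome, as a careful person would: the job done as asked, in the order asked, and still so for the second after the job is handed in, while the arm keeps its last pose, push and grip.
It also fails if it takes over 58 s, if anything falls off the work surface, if the arm or the gripper's body presses on something with over 40 N, if the wrist force passes 120 N, or if a joint passes its speed limit or range.

### The arm

A 7-joint arm with a two-finger parallel gripper is mounted at the origin on the work surface. World frame = base frame: x ahead of the robot, y to its left, z up, the work surface at z = 0. Lengths are in m, angles in rad, forces in N, time in s.
With the tool pointing down it reaches from about 0.4 to 0.85 m from the base axis. Payload 6.9 kg.
Tool frame: the origin (TCP) lies at the very end of the fingers, on their centre line; the grasp point (between the pads) lies arm.tcp_to_grasp behind it (arm.tcp_to_grasp is the distance from the TCP to the grasp point, in m); y points along the fingers, x is the direction in which the jaws open and shut, and the axes are right-handed (so a half turn about y gives the same grasp; the last joint's range is limited). The gripper opens to 85 mm and grips with 20 to 120 N. Pads are 22 mm wide; open, the fingers measure 114 mm over their backs; the gripper's body (76 mm by 85 mm) begins 54 mm behind the grasp point. The pads swing forward as they close: fully open they stand 13 mm farther back than shut.
Start: joints at [0.105, 0.507, -0.238, 1.5, 0.126, 1.149, -0.155], TCP at [0.625, -0, 0.231] pointing down, gripper open.
Joint ranges: [-3.08, 3.08], [-0.24, 2.05], [-1.43, 1.35], [0, 2.5], [-1.52, 4.66], [0.17, 1.96], [-2.89, 2.89]. Speed limits (rad/s): [2.39, 2.39, 3.14, 3.14, 3.14, 3.14, 3.14].

### API

Orientations are given as a unit quaternion [x, y, z, w].
In Python, from cell import arm gives the robot as it stands.
- The arm moves only by the tool carry_out, never from a script. Its argument "series" is a list of rows, each a list of 2 entries, a list of its own where there are three numbers: the shift along the world's x, y, z normalised to -1 to 1, where 1 is 200 mm, then the turn about the world's z normalised to -1 to 1, where 1 is pi/2 rad. A call has 1 to 5 rows; each row is the pose to reach, as a shift and turn from the pose commanded when the call began; what a row does not reach only later rows make up. A row lasts 1/10 s, in which the tool goes at most 50 mm and 8.59 degrees, less where a joint would pass 70% of its speed; a pose out of reach is approached as far as the arm can. A call with a number of a shift or a turn outside -1 to 1 is refused whole. A call with a gripper value outside its range is refused whole. "gripper" is the opening, from -1 (shut) to 1 (fully open), set as the call begins (left out, the last holds). The fingers move at their own pace and stop on an object; "newtons" is the grip in N (left out, the last holds). Time passes only in rows, so rows that repeat a pose let the fingers close. It gives the time, the measured TCP pose, the force and the opening at its end, in the units of the state.
- arm.get_state(): the state, without advancing time (a new reading comes with each control period).
- arm.read_camera(name): name is "scene" or "side" or "wrist"; returns (picture, depth): 420x560x3 uint8, red, green, blue; 420x560 float32, m along the optical axis (not along the pixel's ray), 0 where there is no reading.
- arm.camera_model(name): a dict with "fx", "fy", "cx", "cy" (pixels), "k1" (the pictures are not rectified: a ray, as slopes to the right and down, at radius r is drawn at 1 + k1 r^2 times it, then the intrinsics apply), "R" (3x3) and "t" (3): a world point X has camera coordinates R X + t. Camera axes: x right, y down, z forward; pixel columns grow to the right and rows downward; lengths in m; the calibration is good to about 2 mm. A picture is of the moment at which its call begins: read the wrist's pose just before it. camera_model takes no time and is no camera call; for the wrist camera it gives the pose at the moment of the call.
- arm.job_done(): hands the job in, once; it reports no verdict.
The state is a dict: "time_s": time; "joints": joint angles; "joint_velocities": joint speeds; "joint_efforts": joint torques, N m; "eef_pos": TCP position; "tool_rot": TCP orientation; "force": force on the tool from outside, world axes, zero at the start; "wrist_torque": the same for the moment, N m; "grip_width": finger opening in m.
Only numpy, scipy, OpenCV 4.12 (cv2) and the standard library are available. Lean on these libraries where they do the work, as an engineer would, in place of code of your own. Each camera call takes 0.05 s, during which the arm holds its last target.

## Working session

There is one attempt and no reset: what is moved stays moved. The work goes in short steps, Python scripts to look and compute and a tool call to move; the robot and the scene stay as the last step left them, time stands still between calls to the robot, and variables do not carry over. Pictures are saved under pics/ and viewed, and the job is handed in when it is done.

Besides the shell and the picture viewer there is one more tool, called after "Emit:" as name(argument=value, ...) on one line, values as JSON. carry_out: Moves the arm, as the interface text tells. Scaled input: -1 to 1 covers 200 mm each way for a shift and pi/2 rad each way for a turn. Its arguments: {"type":"object","properties":{"series":{"type":"array","items":{"type":"array"}},"gripper":{"type":"number"},"newtons":{"type":"number"}},"required":["series"]}

```bash
ls; mkdir -p pics
cat > h.py <<'E'
import numpy as np, cv2
from cell import arm
def snap(n,f):
    m=arm.camera_model(n); p,d=arm.read_camera(n)
    cv2.imwrite(f'pics/{f}.png',p[:,:,::-1]); np.savez(f'pics/{f}.npz',p=p,d=d,**{k:np.array(v) for k,v in m.items()})
    return p,d,m
def load(f):
    z=np.load(f'pics/{f}.npz'); m={k:z[k] for k in ['fx','fy','cx','cy','k1','R','t']}
    return z['p'],z['d'],m
def K(m): return np.array([[m['fx'],0,m['cx']],[0,m['fy'],m['cy']],[0,0,1]],float), np.array([m['k1'],0,0,0],float)
def rays(m,uv):
    k,D=K(m); D=np.array([float(m['k1']),0,0,0,0])
    return cv2.undistortPoints(np.array(uv,float).reshape(-1,1,2),k,D).reshape(-1,2)
def onplane(m,uv,z):
    r=np.c_[rays(m,uv),np.ones(len(uv))]; R=np.array(m['R']);t=np.array(m['t'])
    w=r@R; c=-R.T@t
    s=(z-c[2])/w[:,2]; return c+w*s[:,None]
def cloud(d,m):
    h,w=d.shape; v,u=np.mgrid[:h,:w]; r=rays(m,np.c_[u.ravel(),v.ravel()])
    P=np.c_[r,np.ones(len(r))]*d.reshape(-1,1); return ((P-np.array(m['t']))@np.array(m['R'])).reshape(h,w,3)
def proj(m,X):
    k,_=K(m); return cv2.projectPoints(np.array(X,float).reshape(-1,3),cv2.Rodrigues(np.array(m['R']))[0],np.array(m['t'],float),k,np.array([float(m['k1']),0,0,0,0]))[0].reshape(-1,2)
E
python3 - <<'E'
from h import *
for n in ['scene','side','wrist']:
    p,d,m=snap(n,n+'0'); print(n,m['fx'],m['k1'],(-np.array(m['R']).T@np.array(m['t'])).round(3))
s=arm.get_state(); print(s); print(arm.tcp_to_grasp)
E
```

```text
pics
scene 521.8570805873557 0.012918465372387167 [ 1.304 -0.588  0.852]
side 462.48602064797456 -0.14386930997390113 [ 0.021 -0.919  0.76 ]
wrist 306.4079709102611 -0.06129895284658871 [0.626 0.083 0.373]
{'time_s': 0.15, 'joints': array([ 0.10550586,  0.50818584, -0.23756067,  1.50090286,  0.12567772,
        1.14887937, -0.15480287]), 'joint_velocities': array([ 0.0004166 , -0.00303688, -0.00251654, -0.00319333, -0.00121951,
       -0.0006362 , -0.00071148]), 'joint_efforts': array([-1.45638624e-03, -6.21010351e+01, -2.18872748e+00, -2.49840939e+01,
        1.27439146e-02,  9.07797832e-03,  3.50406015e-05]), 'eef_pos': array([ 6.24623616e-01, -5.07793719e-05,  2.30604644e-01]), 'tool_rot': array([-7.07101531e-01,  4.90118392e-04,  4.93274758e-04,  7.07111690e-01]), 'force': array([-0.02882329, -0.26222256, -0.26939451]), 'wrist_torque': array([0.02909609, 0.0057919 , 0.01074356]), 'grip_width': 0.0851122750565289}
0.0187
```

View pics/scene0.png

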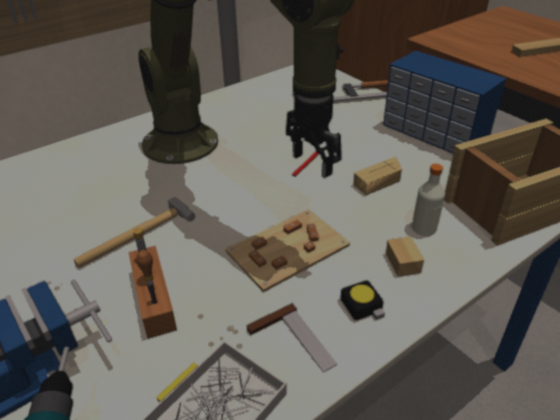

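View pics/side0.png

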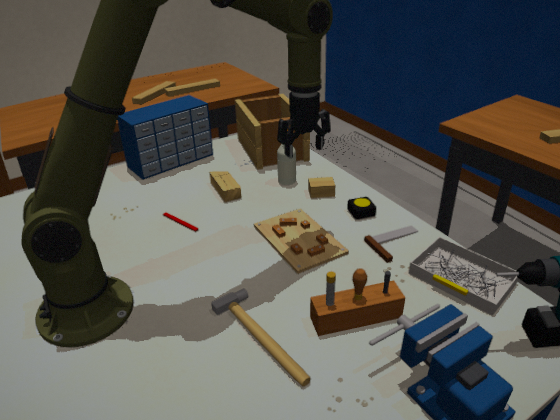

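View pics/wrist0.png

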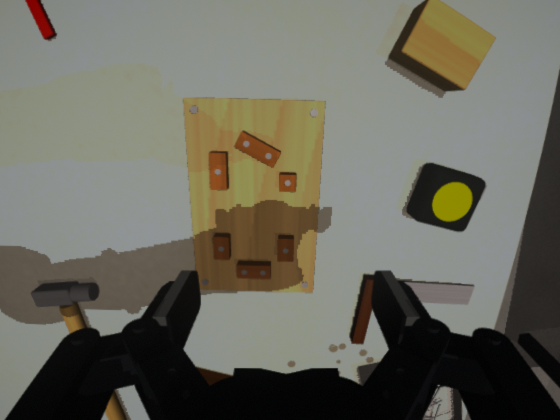

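Scene: block at (378,175), jig at (288,248), rack with the punch (brass cap) at (140,240). The wrist image shows the jig at centre, with the slanted fence at (256,148).

Run:
```python
from h import *
p,d,m=load('wrist0'); C=cloud(d,m)
for uv in [(185,98),(325,101),(313,292),(197,290)]: print('plate',uv,onplane(m,[uv],0.012).round(4), C[uv[1],uv[0]].round(3))
print(m['R'].round(3))
p,d,m=load('scene0'); Cs=cloud(d,m); print(Cs[175,378].round(3),Cs[235,138].round(3),Cs[258,145].round(3),Cs[290,150].round(3))
p2,d2,m2=load('side0'); C2=cloud(d2,m2); print(C2[185,225].round(3),C2[275,331].round(3),C2[295,331].round(3),C2[300,350].round(3))
# crops
for f,(x0,y0,x1,y1) in {'scene0':(340,140,420,200),'side0':(200,160,250,210)}.items():
    p,_,_=load(f); cv2.imwrite(f'pics/crop_{f}.png',cv2.resize(p[y0:y1,x0:x1,::-1],None,fx=8,fy=8,interpolation=cv2.INTER_CUBIC))
p,_,_=load('wrist0'); cv2.imwrite('pics/crop_w.png',cv2.resize(p[85:305,175:335,::-1],None,fx=2.7,fy=2.7,interpolation=cv2.INTER_CUBIC))
```

```text
plate (185, 98) [[0.5117 0.0923 0.012 ]] [0.512 0.092 0.013]
plate (325, 101) [[0.6687 0.0884 0.012 ]] [0.67  0.089 0.001]
plate (313, 292) [[ 0.6623 -0.1599  0.012 ]] [ 0.663 -0.167  0.001]
plate (197, 290) [[ 0.502  -0.1575  0.012 ]] [ 0.582 -0.001  0.247]
[[ 1.    -0.    -0.003]
 [ 0.001 -0.946  0.325]
 [-0.003 -0.325 -0.946]]
[0.547 0.303 0.047] [ 0.476 -0.34   0.138] [ 0.541 -0.357  0.131] [ 0.596 -0.379  0.101]
[0.515 0.299 0.038] [ 0.465 -0.341  0.142] [ 0.465 -0.346  0.091] [ 0.511 -0.353  0.058]
```

View pics/crop_scene0.png

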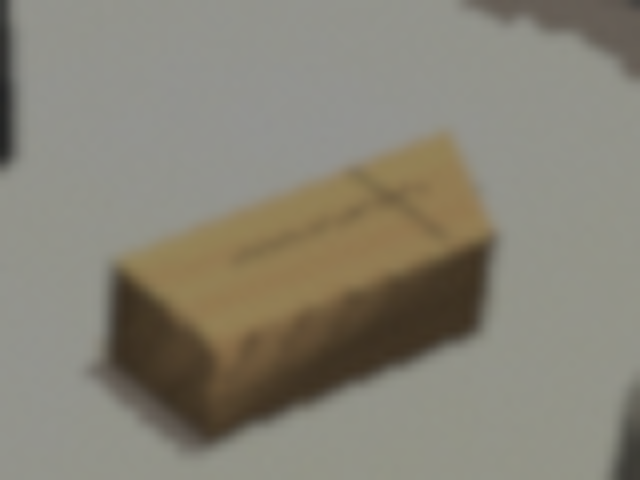

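View pics/crop_w.png

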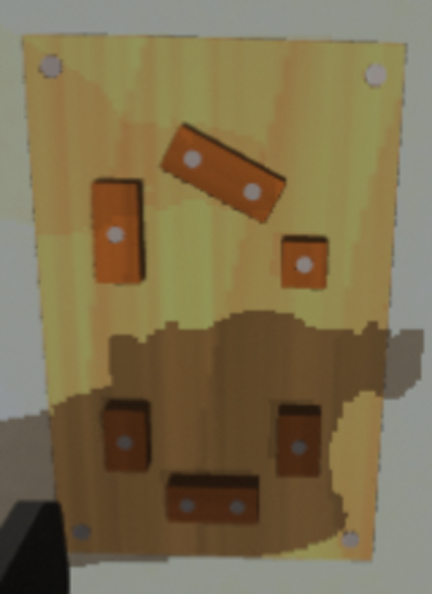

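Run:
```python
from h import *
p,d,m=load('scene0')
q=np.array([(118,265),(215,345),(495,235),(450,130),(400,197)])/8+[340,140]-0.5+0.06
P=onplane(m,q,0.044); print(P.round(4)); print([np.linalg.norm(P[i]-P[(i+1)%4]).round(4) for i in range(4)])
for a,b in ((0,3),(1,2)): print(np.degrees(np.arctan2(*(P[b]-P[a])[[1,0]])))
```

```text
[[0.4966 0.2635 0.044 ]
 [0.5499 0.2565 0.044 ]
 [0.5634 0.3759 0.044 ]
 [0.5089 0.4125 0.044 ]
 [0.5273 0.3678 0.044 ]]
[np.float64(0.0537), np.float64(0.1202), np.float64(0.0656), np.float64(0.1495)]
85.2884639815858
83.54597018953659
```

View pics/crop_side0.png

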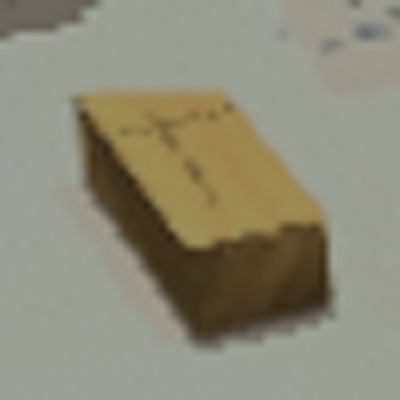

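Emit:
carry_out(series=[[[-0.2, 0.0, -0.25], 0], [[-0.2, 0.0, -0.25], 0], [[-0.2, 0.0, -0.25], 0], [[-0.2, 0.0, -0.25], 0]])

```text
time_s: 0.55
eef_pos: [0.586, -0.0, 0.182]
tool_rot: [-0.707, -0.0, -0.001, 0.707]
force: [0.7, -0.7, 0.2]
grip_width: 0.0855
```

Run:
```python
from h import *
s=arm.get_state(); print(s['time_s'],s['eef_pos'],abs(s['joint_velocities']).max())
p,d,m=snap('wrist','wrist1'); cv2.imwrite('pics/w1big.png',cv2.resize(p[40:330,130:400,::-1],None,fx=2,fy=2,interpolation=cv2.INTER_CUBIC))
```

```text
0.55 [ 5.86027836e-01 -2.03354196e-05  1.81975236e-01] 0.034686512219593714
```

View pics/w1big.png

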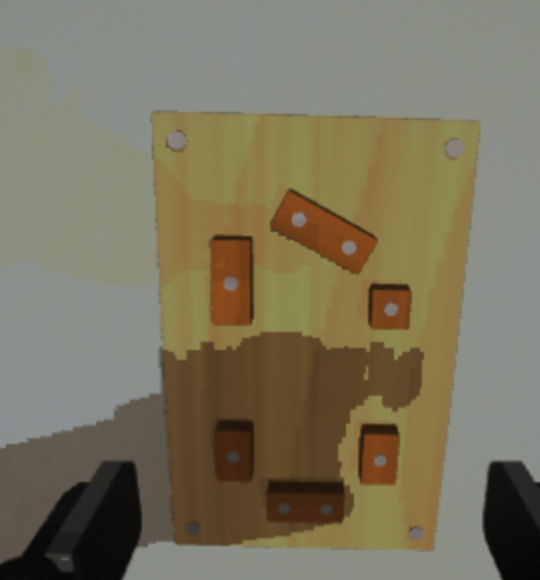

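Run:
```python
from h import *
p,d,m=load('wrist1')
a=cv2.convertScaleAbs(p[:,:,::-1],alpha=1.3)
cv2.imwrite('pics/ja.png',cv2.resize(a[130:210,225:345],None,fx=6.5,fy=6.5,interpolation=cv2.INTER_CUBIC))
a=cv2.convertScaleAbs(p[:,:,::-1],alpha=2)
cv2.imwrite('pics/jb.png',cv2.resize(a[235:315,225:345],None,fx=6.5,fy=6.5,interpolation=cv2.INTER_CUBIC))
```

```text
(no output)
```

View pics/ja.png

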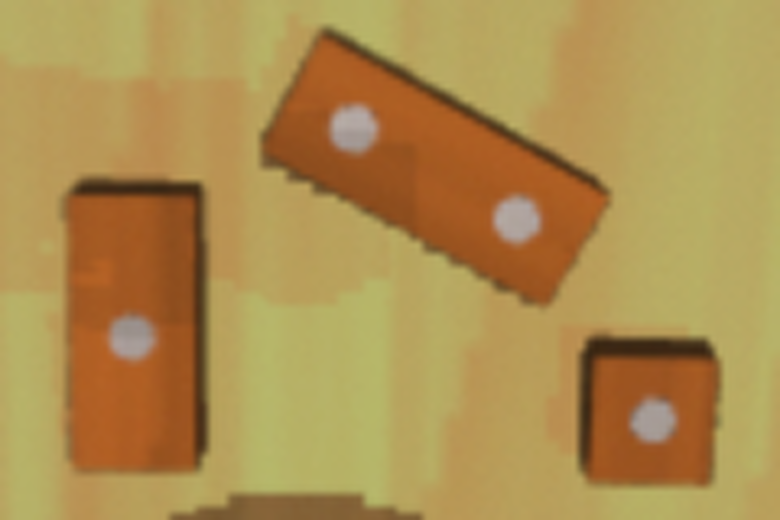

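View pics/jb.png

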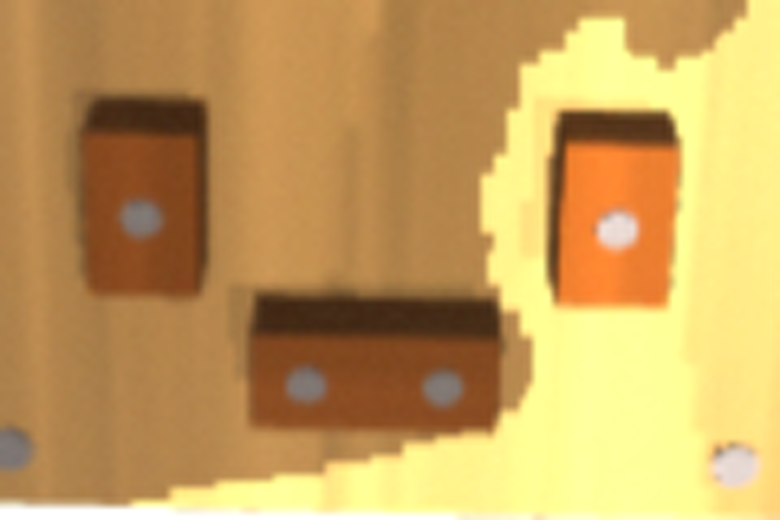

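```bash
cat > jig.py <<'E'
from h import *
p,d,m=load('wrist1')
def W(l,oy): 
    q=(np.array(l,float)+.5)/6.5-.5+[225,oy]; return onplane(m,q,0.026)[:,:2]
A={'L':(W([(197,193),(197,468)],130),W([(199,131),(200,293)],235)),
'Lo':(W([(68,193),(70,470)],130),W([(84,130),(90,293)],235)),
'R':(W([(592,352),(592,483)],130),W([(566,142),(558,303)],235)),
'Ro':(W([(716,355),(712,483)],130),W([(678,147),(668,303)],235))}
S=W([(263,147),(547,303)],130); So=W([(325,36),(608,195)],130); Q=W([(254,336),(500,334)],235); Qo=W([(250,426),(495,430)],235)
for k,v in A.items(): print(k,np.vstack(v).round(4).tolist())
print('S',S.round(4).tolist(),So.round(4).tolist());print('Q',Q.round(4).tolist(),Qo.round(4).tolist())
from scipy.optimize import least_squares
# fit: seat c, yaw; jig axes u (x), n (y)
def f(v):
    c=v[:2];u=np.array([np.cos(v[2]),np.sin(v[2])]);n=np.array([-u[1],u[0]])
    g=lambda P:np.c_[(P-c)@u,(P-c)@n]
    r=[]
    L=g(np.vstack(A['L']));Lo=g(np.vstack(A['Lo']));R=g(np.vstack(A['R']));Ro=g(np.vstack(A['Ro']))
    r+=list(L[:,1]-.0305)+list(Lo[:,1]-.0505)+list(R[:,1]+.0305)+list(Ro[:,1]+.0505)
    r+=list(g(Q)[:,0]+.0685)+list(g(Qo)[:,0]+.0885)
    # slant line through (83,29) and (53,-29), normal outwards
    nn=np.array([58,-30])/np.hypot(58,30)
    base=np.array([.068,0])
    r+=list((g(S)-base)@nn-.0015)+list((g(So)-base)@nn-.0215)
    return np.array(r)
s=least_squares(f,[.586,-.034,np.pi/2]); print(s.x[:2].round(4),np.degrees(s.x[2]).round(2)); print((f(s.x)*1e3).round(1))
E
python3 jig.py
```

```text
L [[0.5567, 0.0334], [0.5554, -0.0099], [0.5537, -0.0703], [0.5528, -0.1015]]
Lo [[0.5373, 0.0334], [0.5354, -0.0102], [0.5344, -0.0702], [0.5337, -0.1016]]
R [[0.6168, 0.0088], [0.6174, -0.0124], [0.615, -0.0724], [0.6146, -0.1035]]
Ro [[0.636, 0.0083], [0.6364, -0.0124], [0.6339, -0.0734], [0.6336, -0.1036]]
S [[0.5668, 0.0402], [0.6097, 0.0165]] [[0.5762, 0.0564], [0.6185, 0.033]]
Q [[0.5619, -0.1101], [0.6046, -0.1097]] [[0.5607, -0.1287], [0.6041, -0.1295]]
[ 0.5852 -0.0412] 88.56
[-0.2  0.1  0.3  0.4 -0.8  0.1 -0.5 -0.6  0.1 -1.  -0.1 -0.4  1.   0.
  1.   0.5 -1.   0.5  0.4  0.6  0.6  0.4 -0.7 -0.8]
```

Emit:
carry_out(series=[[[-0.1, 0.25, 0.05], 0], [[-0.2, 0.5, 0.05], 0], [[-0.25, 0.75, 0.05], 0], [[-0.28, 1.0, 0.05], 0]])

```text
time_s: 1.0
eef_pos: [0.531, 0.1925, 0.193]
tool_rot: [-0.707, -0.001, -0.001, 0.708]
force: [1.0, -0.1, 0.5]
grip_width: 0.0854
```

Emit:
carry_out(series=[[[0, 0.25, 0], 0], [[0, 0.5, 0], 0], [[0, 0.7, 0], 0], [[0, 0.8, 0], 0], [[0, 0.8, 0], 0]])

```text
time_s: 1.5
eef_pos: [0.5299, 0.3559, 0.1921]
tool_rot: [-0.706, -0.002, 0.002, 0.709]
force: [-0.9, 0.6, 0.1]
grip_width: 0.0855
```

Run:
```python
from h import *
s=arm.get_state(); print(s['time_s'],s['eef_pos'],s['tool_rot'],abs(s['joint_velocities']).max())
p,d,m=snap('wrist','wrist2'); cv2.imwrite('pics/w2big.png',cv2.resize(p[60:300,180:400,::-1],None,fx=2.4,fy=2.4,interpolation=cv2.INTER_CUBIC))
```

```text
1.5 [0.52992433 0.35585322 0.19211497] [-0.70563958 -0.00228144  0.00150226  0.70856568] 0.05142570311690655
```

View pics/w2big.png

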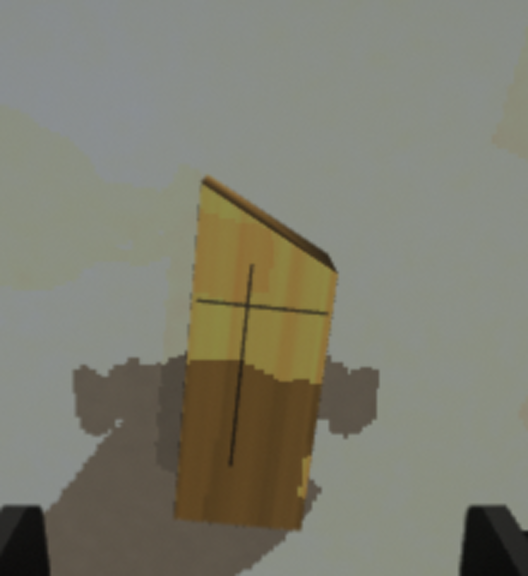

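```bash
cat > blk.py <<'E'
from h import *
from scipy.optimize import least_squares
p,d,m=load('wrist2')
q=(np.array([(176,519),(301,530),(336,271),(203,186),(248,306)])+.5)/2.4-.5+[180,60]
P=onplane(m,q,0.044)[:,:2]; print(P.round(4).tolist())
M=np.array([[-67,29],[-67,-29],[53,-29],[83,29],[36,6]])/1e3
def f(v):
    c,s=np.cos(v[2]),np.sin(v[2]); return ((M@np.array([[c,s],[-s,c]])+v[:2])-P).ravel()
s=least_squares(f,[.53,.327,1.48]); print(s.x[:2].round(4),np.degrees(s.x[2]).round(2),(f(s.x)*1e3).round(1))
st=arm.get_state(); print(st['time_s'],st['eef_pos'])
from scipy.spatial.transform import Rotation as Ro
R=Ro.from_quat(st['tool_rot']).as_matrix(); print(R.round(4).tolist())
E
python3 blk.py
```

```text
[[0.4957, 0.2644], [0.5524, 0.2591], [0.5633, 0.3783], [0.5104, 0.4116], [0.528, 0.3637]]
[0.5305 0.3277] 84.56 [-0.5 -0.7  0.6 -0.8  1.  -0.6 -1.   1.6 -0.1  0.5]
1.55 [0.53064743 0.35284258 0.19192756]
[[1.0, 0.0012, -0.0028], [0.0028, 0.0019, 1.0], [0.0012, -1.0, 0.0019]]
```

Emit:
carry_out(series=[[[0, -0.16, -0.2], -0.06], [[0, -0.16, -0.4], -0.06], [[0, -0.16, -0.55], -0.06], [[0, -0.16, -0.55], -0.06], [[0, -0.16, -0.55], -0.06]])

```text
time_s: 2.05
eef_pos: [0.5314, 0.3176, 0.0822]
tool_rot: [0.706, -0.034, 0.034, -0.706]
force: [-0.1, 0.6, -0.3]
grip_width: 0.0854
```

```bash
cat > st.py <<'E'
from h import *
from scipy.spatial.transform import Rotation as Ro
st=arm.get_state(); print(st['time_s'],st['eef_pos'].round(4),st['force'].round(1),st['grip_width'].round(4),'v',abs(st['joint_velocities']).max().round(3))
R=Ro.from_quat(st['tool_rot']).as_matrix(); print('yaw',np.degrees(np.arctan2(R[1,0],R[0,0])).round(2),'y axis',R[:,1].round(4))
E
python3 st.py
```

```text
Traceback (most recent call last):
  File "st.py", line 3, in <module>
    st=arm.get_state(); print(st['time_s'],st['eef_pos'].round(4),st['force'].round(1),st['grip_width'].round(4),'v',abs(st['joint_velocities']).max().round(3))
                                                                                       ^^^^^^^^^^^^^^^^^^^^^^
AttributeError: 'float' object has no attribute 'round'
```

Emit:
carry_out(series=[[[0, 0.05, -0.15], 0], [[0, 0.05, -0.3], 0], [[0, 0.05, -0.38], 0], [[0, 0.05, -0.38], 0]])

```text
time_s: 2.45
eef_pos: [0.5307, 0.3282, 0.0054]
tool_rot: [0.706, -0.033, 0.033, -0.706]
force: [0.4, -0.5, 0.5]
grip_width: 0.0857
```

```bash
sed -i "s/st\['grip_width'\].round(4)/round(st['grip_width'],4)/" st.py; python3 st.py
```

```text
2.45 [0.5307 0.3282 0.0054] [ 0.4 -0.5  0.5] 0.0857 v 0.039
yaw -5.41 y axis [-1.e-04 -4.e-04 -1.e+00]
```

Emit:
carry_out(series=[[[0, 0, 0], 0], [[0, 0, 0], 0], [[0, 0, 0], 0], [[0, 0, 0], 0], [[0, 0, 0], 0]], gripper=-1, newtons=40)

```text
time_s: 2.95
eef_pos: [0.5317, 0.3291, 0.0077]
tool_rot: [-0.706, 0.032, -0.035, 0.707]
force: [-0.6, -0.1, 7.6]
grip_width: 0.0574
```

```bash
python3 st.py
```

```text
2.95 [0.5317 0.3291 0.0077] [-0.6 -0.1  7.6] 0.0574 v 0.001
yaw -5.42 y axis [ 0.0033  0.0021 -1.    ]
```

Emit:
carry_out(series=[[[0, 0, 0.1], 0], [[0, 0, 0.25], 0], [[0, 0, 0.45], 0], [[0, -0.1, 0.45], 0], [[0, -0.3, 0.45], 0]])

```text
time_s: 3.45
eef_pos: [0.5306, 0.2717, 0.0974]
tool_rot: [-0.705, 0.03, -0.033, 0.708]
force: [0.7, -1.8, -2.3]
grip_width: 0.0575
```

```bash
python3 st.py
python3 - <<'E'
from h import *
for n in ['side','scene']:
    p,d,m=snap(n,n+'1')
cv2.imwrite('pics/s1.png',np.hstack([cv2.resize(load(n)[0][100:300,x:x+200,::-1],None,fx=2,fy=2) for n,x in (('side1',180),('scene1',250))]))
E
```

```text
3.45 [0.5306 0.2717 0.0974] [ 0.7 -1.8 -2.3] 0.0575 v 0.671
yaw -5.11 y axis [ 0.004   0.0047 -1.    ]
```

View pics/s1.png

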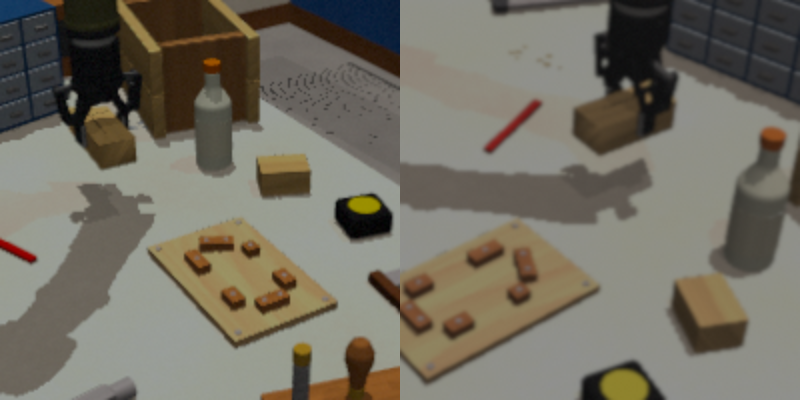

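Emit:
carry_out(series=[[[0.1, -0.2, 0], 0.02], [[0.2, -0.4, 0], 0.044], [[0.27, -0.6, 0], 0.044], [[0.27, -0.8, 0], 0.044], [[0.27, -1.0, 0], 0.044]])

```text
time_s: 4.05
eef_pos: [0.5842, 0.0656, 0.0951]
tool_rot: [0.707, -0.009, 0.009, -0.707]
force: [0.6, -0.1, -1.8]
grip_width: 0.0577
```

Emit:
carry_out(series=[[[0, -0.2, 0], 0], [[0, -0.4, 0], 0], [[0, -0.5, 0], 0], [[0, -0.54, 0], 0], [[0, -0.54, 0], 0]])

```text
time_s: 4.55
eef_pos: [0.584, -0.041, 0.0953]
tool_rot: [0.707, -0.01, 0.01, -0.707]
force: [0.1, 0.3, -1.7]
grip_width: 0.0573
```

```bash
python3 st.py
```

```text
4.55 [ 0.584  -0.041   0.0953] [ 0.1  0.3 -1.7] 0.0573 v 0.041
yaw -1.58 y axis [-2.e-04 -3.e-04 -1.e+00]
```

Emit:
carry_out(series=[[[0.006, 0.004, -0.15], 0.001], [[0.006, 0.004, -0.225], 0.001], [[0.006, 0.004, -0.225], 0.001], [[0.006, 0.004, -0.225], 0.001]])

```text
time_s: 4.95
eef_pos: [0.5856, -0.037, 0.0505]
tool_rot: [-0.707, 0.008, -0.007, 0.707]
force: [-0.2, -0.1, -1.3]
grip_width: 0.0572
```

```bash
python3 st.py
python3 - <<'E'
from h import *
p,d,m=snap('wrist','wrist3'); a=cv2.convertScaleAbs(p[:,:,::-1],alpha=1.5); cv2.imwrite('pics/w3.png',cv2.resize(a[90:330,150:420],None,fx=2.9,fy=2.5,interpolation=cv2.INTER_CUBIC))
for n in ['side','scene']:
    p,d,m=snap(n,n+'2')
E
```

```text
4.95 [ 0.5856 -0.037   0.0505] [-0.2 -0.1 -1.3] 0.0572 v 0.02
yaw -1.22 y axis [-2.e-04  9.e-04 -1.e+00]
```

View pics/w3.png

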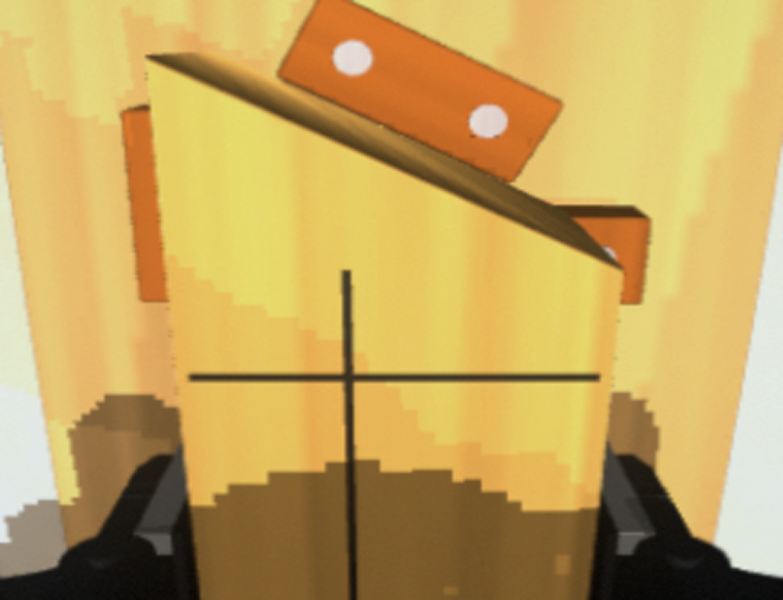

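Emit:
carry_out(series=[[[0, 0, 0], 0], [[0, 0, 0], 0], [[0, 0, 0], 0]])

```text
time_s: 5.4
eef_pos: [0.5857, -0.0389, 0.0506]
tool_rot: [0.707, -0.008, 0.009, -0.707]
force: [-0.5, -0.5, -2.1]
grip_width: 0.0577
```

```bash
python3 st.py
python3 - <<'E'
from h import *
p,d,m=snap('wrist','wrist4'); a=cv2.convertScaleAbs(p[:,:,::-1],alpha=1.5); cv2.imwrite('pics/w4.png',cv2.resize(a[90:330,160:400],None,fx=3.2,fy=2.5,interpolation=cv2.INTER_CUBIC))
C=cloud(d,m)
print([C[v,u].round(4).tolist() for u,v in [(230,140),(250,200),(300,230),(330,220),(270,300)]])
E
python3 st.py
```

```text
5.4 [ 0.5857 -0.0389  0.0506] [-0.5 -0.5 -2.1] 0.0577 v 0.004
yaw -1.36 y axis [ 5.e-04 -0.e+00 -1.e+00]
[[0.5689, 0.0334, 0.0861], [0.5747, 0.012, 0.0873], [0.5927, -0.0003, 0.0869], [0.6037, 0.0037, 0.0876], [0.5802, -0.0307, 0.0874]]
5.45 [ 0.5856 -0.039   0.0505] [ 0.2  0.2 -0.6] 0.0574 v 0.003
yaw -1.36 y axis [ 3.e-04 -0.e+00 -1.e+00]
```

View pics/w4.png

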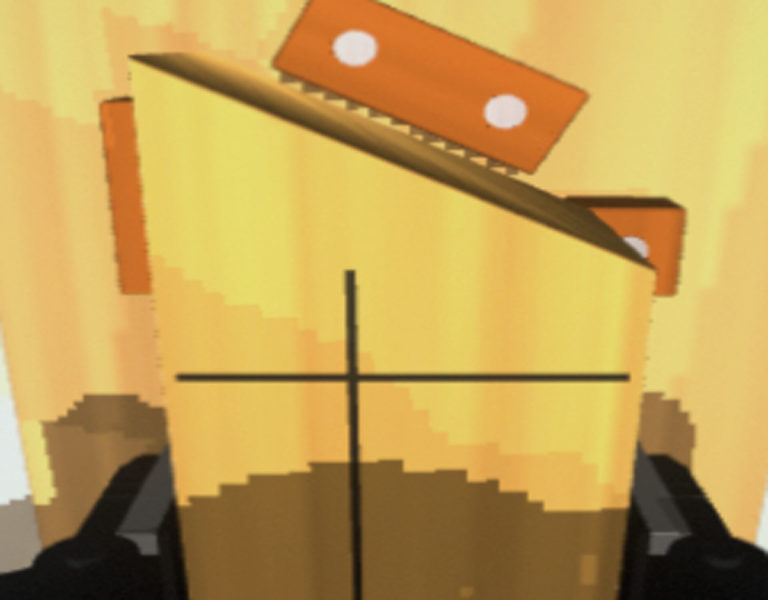

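Run:
```python
from h import *
from scipy.optimize import least_squares
p,d,m=load('wrist4')
Z=lambda l:(np.array(l,float)+.5)/[3.2,2.5]-.5+[160,90]
for zt in (.0865,.0875):
    P=onplane(m,Z([(655,268),(131,58),(351.5,378)]),zt)[:,:2]
    M=np.array([[53,-29],[83,29],[36,6]])/1e3
    def f(v):
        c,s=np.cos(v[2]),np.sin(v[2]); return ((M@np.array([[c,s],[-s,c]])+v[:2])-P).ravel()
    s=least_squares(f,[.585,-.04,1.55]); print(s.x[:2].round(4),np.degrees(s.x[2]).round(2),(f(s.x)*1e3).round(1))
F=onplane(m,Z([(272,68),(533,175),(588,96)]),.026)[:,:2]; print(F.round(4).tolist())
# relative to seat estimate
c=np.array([.5852,-.0412]);y=np.radians(88.56);u=np.array([np.cos(y),np.sin(y)]);n=np.array([-u[1],u[0]])
nn=np.array([58,-30])/np.hypot(58,30)
g=np.c_[(F-c)@u,(F-c)@n]; print(((g-[.068,0])@nn*1e3).round(2))
```

```text
[ 0.5864 -0.0407] 88.68 [ 0.4 -0.4 -0.5  0.3  0.2  0.1]
[ 0.5864 -0.0405] 88.68 [ 0.6 -0.4 -0.8  0.5  0.1 -0.1]
[[0.5667, 0.0391], [0.6098, 0.0155], [0.6187, 0.0322]]
[ 1.06  1.14 20.04]
```

Emit:
carry_out(series=[[[-0.004, -0.004, -0.04], 0], [[-0.004, -0.004, -0.075], 0], [[-0.004, -0.004, -0.075], 0], [[-0.004, -0.004, -0.075], 0]])

```text
time_s: 5.85
eef_pos: [0.5844, -0.0396, 0.0347]
tool_rot: [-0.707, 0.009, -0.008, 0.707]
force: [0.6, -0.2, -2.3]
grip_width: 0.0575
```

```bash
python3 st.py
python3 - <<'E'
from h import *
p,d,m=snap('wrist','wrist5'); a=cv2.convertScaleAbs(p[:,:,::-1],alpha=1.5); cv2.imwrite('pics/w5.png',cv2.resize(a[90:330,160:400],None,fx=3.2,fy=2.5,interpolation=cv2.INTER_CUBIC))
E
python3 st.py
```

```text
5.85 [ 0.5844 -0.0396  0.0347] [ 0.6 -0.2 -2.3] 0.0575 v 0.01
yaw -1.35 y axis [-1.1e-03  1.0e-04 -1.0e+00]
5.9 [ 0.5847 -0.0396  0.035 ] [-0.2 -0.2 -2.2] 0.0576 v 0.007
yaw -1.35 y axis [-4.e-04  1.e-04 -1.e+00]
```

View pics/w5.png

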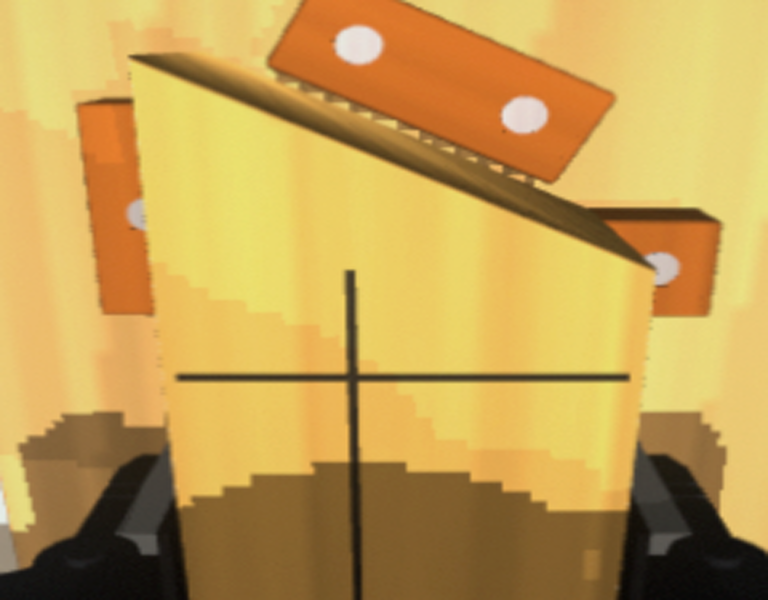

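Run:
```python
from h import *
from scipy.optimize import least_squares
p,d,m=load('wrist5')
Z=lambda l:(np.array(l,float)+.5)/[3.2,2.5]-.5+[160,90]
P=onplane(m,Z([(655,268),(131,58),(351.5,378)]),.0715)[:,:2]
M=np.array([[53,-29],[83,29],[36,6]])/1e3
def f(v):
    c,s=np.cos(v[2]),np.sin(v[2]); return ((M@np.array([[c,s],[-s,c]])+v[:2])-P).ravel()
s=least_squares(f,[.585,-.04,1.55]); print(s.x[:2].round(4),np.degrees(s.x[2]).round(2),(f(s.x)*1e3).round(1))
c=s.x[:2];y=s.x[2];u=np.array([np.cos(y),np.sin(y)]);n=np.array([-u[1],u[0]])
nn=np.array([58,-30])/np.hypot(58,30)
def g(l):
    F=onplane(m,Z(l),.026)[:,:2]; return np.c_[(F-c)@u,(F-c)@n]*1e3
print('slant gap (1.5)',(g([(268,64),(553,183)])-[68,0])@nn,'outer',(g([(614,97)])-[68,0])@nn-20)
print('L',g([(78,104),(102,313)])[:,1]-49,'R',g([(721,222),(711,316)])[:,1]+49)
```

```text
[ 0.5852 -0.0412] 88.7 [ 0.6 -0.4 -0.7  0.5  0.1 -0.1]
slant gap (1.5) [1.75463962 1.38333382] outer [0.10226121]
L [0.32864183 0.81484203] R [-1.25136446 -1.67328823]
```

Emit:
carry_out(series=[[[0.002, -0.001, -0.03], 0], [[0.002, -0.001, -0.055], 0], [[0.002, -0.001, -0.07], 0], [[0.002, -0.001, -0.07], 0]])

```text
time_s: 6.3
eef_pos: [0.5847, -0.0399, 0.0206]
tool_rot: [-0.707, 0.009, -0.008, 0.707]
force: [0.1, 0.1, -1.6]
grip_width: 0.0571
```

```bash
python3 st.py
```

```text
6.3 [ 0.5847 -0.0399  0.0206] [ 0.1  0.1 -1.6] 0.0571 v 0.01
yaw -1.35 y axis [-0.0012  0.     -1.    ]
```

Emit:
carry_out(series=[[[0, 0, -0.007], 0], [[0, 0, -0.007], 0]])

```text
time_s: 6.5
eef_pos: [0.5852, -0.0398, 0.0199]
tool_rot: [-0.707, 0.008, -0.008, 0.707]
force: [0.3, 0.8, -1.9]
grip_width: 0.0576
```

```bash
python3 st.py
```

```text
6.5 [ 0.5852 -0.0398  0.0199] [ 0.3  0.8 -1.9] 0.0576 v 0.003
yaw -1.35 y axis [ 1.e-04  0.e+00 -1.e+00]
```

Emit:
carry_out(series=[[[0, 0.002, -0.005], 0], [[0, 0.002, -0.005], 0], [[0, 0.002, -0.005], 0]])

```text
time_s: 6.8
eef_pos: [0.5853, -0.0399, 0.0197]
tool_rot: [0.707, -0.008, 0.009, -0.707]
force: [-2.3, -2.1, 4.8]
grip_width: 0.0573
```

```bash
python3 st.py
```

```text
6.8 [ 0.5853 -0.0399  0.0197] [-2.3 -2.1  4.8] 0.0573 v 0.003
yaw -1.37 y axis [ 8.e-04 -6.e-04 -1.e+00]
```

Light contact with the plate. Release.

Emit:
carry_out(series=[[[0, 0, 0], 0], [[0, 0, 0], 0], [[0, 0, 0], 0], [[0, 0, 0], 0]], gripper=1)

```text
time_s: 7.2
eef_pos: [0.5852, -0.0394, 0.0188]
tool_rot: [-0.707, 0.008, -0.008, 0.707]
force: [-0.2, -0.2, 0.2]
grip_width: 0.0854
```

```bash
python3 st.py
```

```text
7.2 [ 0.5852 -0.0394  0.0188] [-0.2 -0.2  0.2] 0.0854 v 0.001
yaw -1.35 y axis [ 0.e+00  1.e-04 -1.e+00]
```

Emit:
carry_out(series=[[[0, 0, 0.2], 0], [[0, 0, 0.4], 0], [[0, 0.1, 0.6], 0], [[0, 0.2, 0.82], 0], [[0, 0.2, 0.82], 0]])

```text
time_s: 7.7
eef_pos: [0.5883, 0.0048, 0.1892]
tool_rot: [-0.706, 0.003, -0.011, 0.708]
force: [1.0, 0.5, -0.3]
grip_width: 0.0853
```

```bash
python3 st.py
python3 - <<'E'
from h import *
p,d,m=snap('wrist','wrist6'); a=cv2.convertScaleAbs(p[:,:,::-1],alpha=1.5); cv2.imwrite('pics/w6.png',cv2.resize(a[110:330,215:355],None,fx=4,fy=2.7,interpolation=cv2.INTER_CUBIC))
for n in ['side','scene']:
    p,d,m=snap(n,n+'6')
for n,(x,y) in dict(side6=(240,195),scene6=(220,200)).items():
    cv2.imwrite(f'pics/c_{n}.png',cv2.resize(load(n)[0][y:y+80,x:x+130,::-1],None,fx=6,fy=6,interpolation=cv2.INTER_CUBIC))
E
```

```text
7.7 [0.5883 0.0048 0.1892] [ 1.   0.5 -0.3] 0.0853 v 0.087
yaw -1.11 y axis [ 0.0108  0.0027 -0.9999]
```

View pics/w6.png

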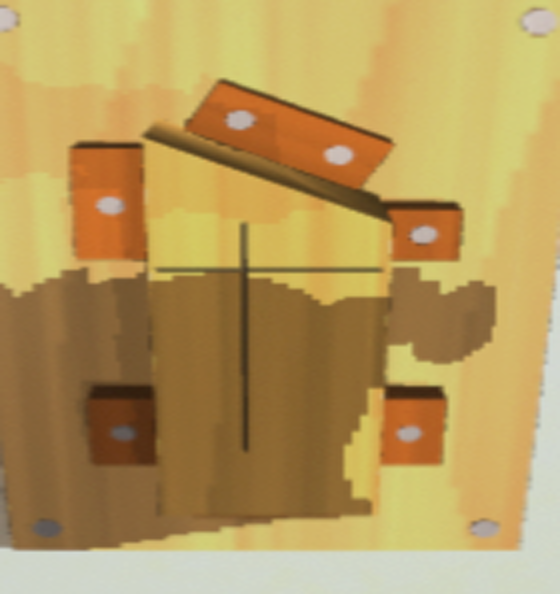

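View pics/c_side6.png

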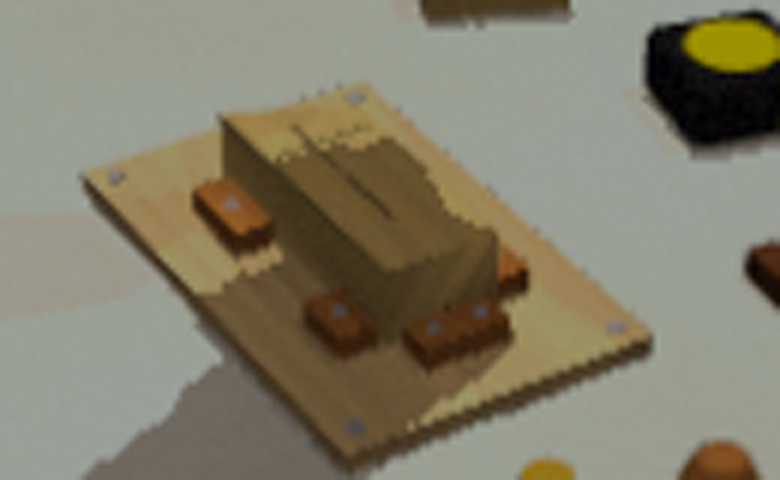

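View pics/c_scene6.png

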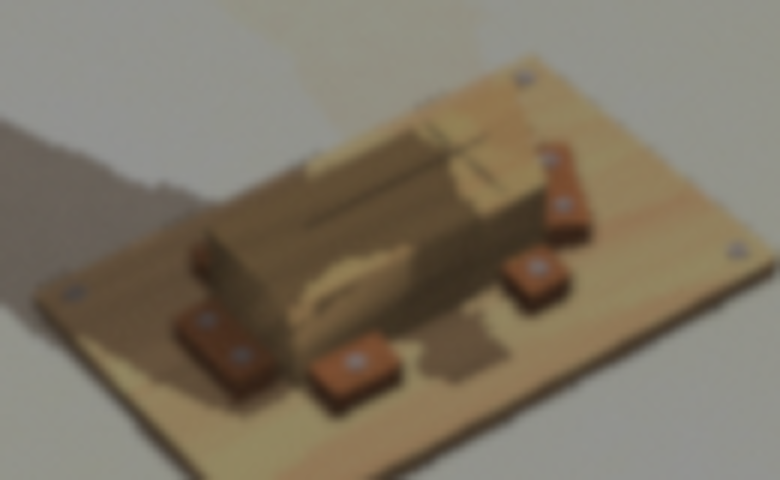

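Run:
```python
from h import *
p,d,m=load('wrist6')
Z=lambda l:(np.array(l,float)+.5)/[4,2.7]-.5+[215,110]
print('cross',onplane(m,Z([(243.5,269.5)]),.056).round(4))
print('corners A B C D',onplane(m,Z([(163,514),(371,514),(390,220),(146,139)]),.056)[:,:2].round(4).tolist())
C=cloud(d,m); q=Z([(165,170),(370,230),(370,480),(175,480)]).astype(int)
S=C[q[0,1]+10:q[2,1],q[0,0]+8:q[2,0]-5].reshape(-1,3); S=S[(S[:,2]>.045)&(S[:,2]<.07)]
A=np.c_[S[:,:2]-S[:,:2].mean(0),np.ones(len(S))]; print(np.linalg.lstsq(A,S[:,2],rcond=None)[0])
y=np.radians(88.56);u=np.array([np.cos(y),np.sin(y)]);n=np.array([-u[1],u[0]])
print('pred cross',np.array([.5852,-.0412])+.036*u+.006*n)
# rack
for f in ('scene6','side6'):
    p,d,m=load(f); 
    R=cv2.resize(p[220:350,110:200,::-1] if f[1]=='c' else p[255:345,290:420,::-1],None,fx=6,fy=4.5 if f[1]=='c' else 6,interpolation=cv2.INTER_CUBIC); cv2.imwrite(f'pics/r_{f}.png',R)
```

```text
cross [[ 0.5804 -0.0053  0.056 ]]
corners A B C D [[0.5559, -0.1062], [0.6112, -0.1076], [0.6151, 0.012], [0.5598, 0.0413]]
[-0.00576766 -0.00077043  0.05586517]
pred cross [ 0.58010658 -0.00506059]
```

View pics/r_scene6.png

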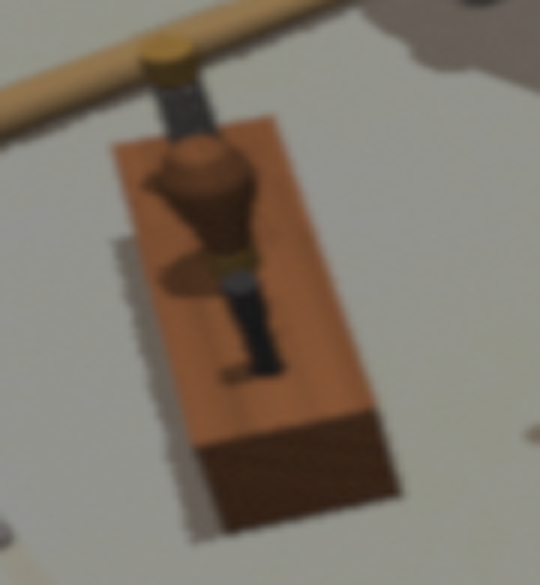

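View pics/r_side6.png

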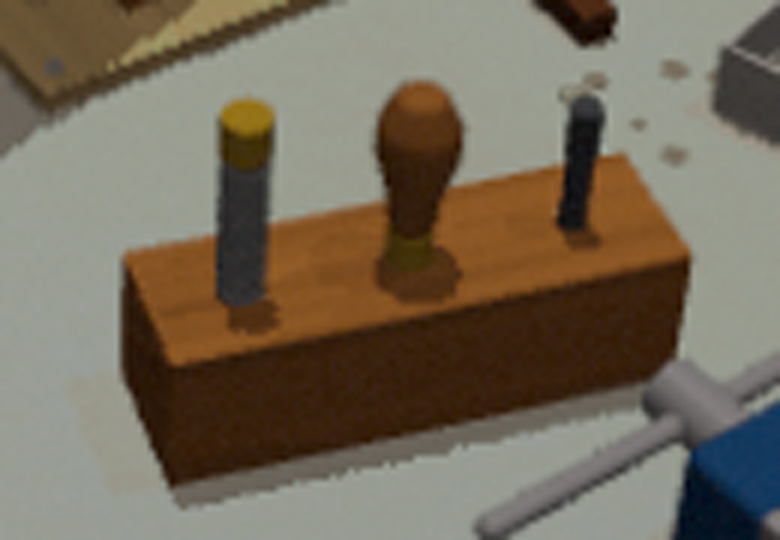

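Run:
```python
from h import *
_,_,m=load('side6'); print(onplane(m,[(330.6,274.1)],.144).round(4))
q=np.array([(127,257),(622,157),(690,252),(178,365)])/6+[289.6,254.6]; P=onplane(m,q,.062); print(P[:,:2].round(4).tolist(),P[:,:2].mean(0)); e=P[1]-P[0]+P[2]-P[3]; a=np.arctan2(e[1],e[0]);print(np.degrees(a)); print(P[:,:2].mean(0)-.065*np.array([np.cos(a),np.sin(a)]))
_,_,m=load('scene6'); print(onplane(m,[(137.4,230.3)],.144).round(4))
```

```text
[[ 0.4652 -0.3403  0.144 ]]
[[0.4421, -0.3034], [0.6299, -0.3609], [0.6151, -0.4141], [0.4266, -0.3583]] [ 0.52843769 -0.3591635 ]
-16.757434625054646
[ 0.46619798 -0.34042267]
[[ 0.4692 -0.3366  0.144 ]]
```

Emit:
carry_out(series=[[[-0.07, -0.2, 0.1], 0.09], [[-0.14, -0.4, 0.2], 0.18], [[-0.2, -0.6, 0.3], 0.27], [[-0.27, -0.8, 0.32], 0.36], [[-0.34, -1.0, 0.32], 0.45]])

```text
time_s: 8.35
eef_pos: [0.5159, -0.2019, 0.2461]
tool_rot: [-0.666, -0.238, 0.239, 0.666]
force: [0.6, -0.8, -0.7]
grip_width: 0.0853
```

Emit:
carry_out(series=[[[-0.06, -0.2, 0], 0.09], [[-0.12, -0.4, 0], 0.18], [[-0.18, -0.6, 0], 0.27], [[-0.26, -0.7, 0], 0.36], [[-0.26, -0.7, 0], 0.38]])

```text
time_s: 8.85
eef_pos: [0.4606, -0.3446, 0.2441]
tool_rot: [-0.567, -0.42, 0.423, 0.569]
force: [-0.3, -0.4, -0.0]
grip_width: 0.0853
```

Emit:
carry_out(series=[[[0, 0, 0], 0], [[0, 0, 0], 0]])

```text
time_s: 9.05
eef_pos: [0.4653, -0.3384, 0.2461]
tool_rot: [-0.567, -0.422, 0.422, 0.568]
force: [0.5, 0.1, 1.0]
grip_width: 0.0852
```

```bash
python3 st.py
python3 - <<'E'
from h import *
p,d,m=snap('wrist','wrist7'); a=cv2.convertScaleAbs(p[:,:,::-1],alpha=1.5); cv2.imwrite('pics/w7.png',a)
E
python3 st.py
```

```text
9.05 [ 0.4653 -0.3384  0.2461] [0.5 0.1 1. ] 0.0852 v 0.018
yaw 73.3 y axis [-7.0e-04  1.6e-03 -1.0e+00]
9.1 [ 0.4656 -0.3381  0.2464] [-0.2 -0.1 -0.2] 0.0857 v 0.012
yaw 73.37 y axis [-3.0e-04  1.1e-03 -1.0e+00]
```

View pics/w7.png

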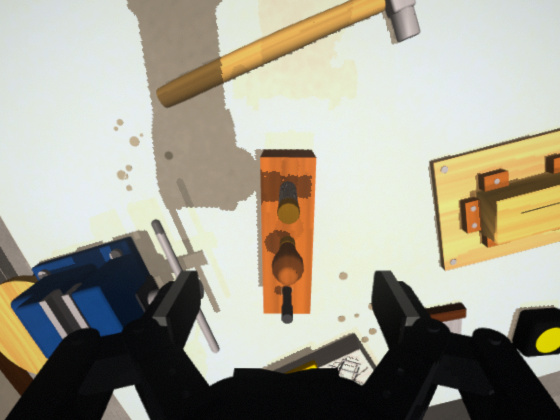

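Run:
```python
from h import *
p,d,m=load('wrist7'); cv2.imwrite('pics/w7c.png',cv2.resize(cv2.convertScaleAbs(p[160:240,250:330,::-1],alpha=1.6),None,fx=7,fy=7,interpolation=cv2.INTER_CUBIC))
C=cloud(d,m); print(C[211,289],C[210:215,286:292,2].round(3).max())
print(onplane(m,[(289,211)],.144))
```

```text
[ 0.46763786 -0.33649882  0.14311836] 0.145
[[ 0.46734437 -0.33642302  0.144     ]]
```

View pics/w7c.png

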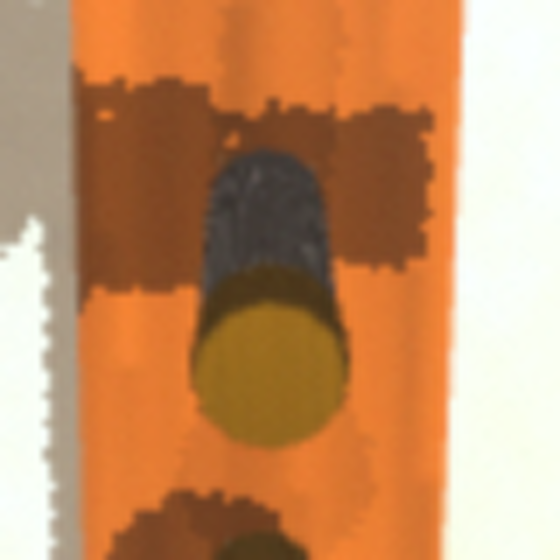

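Emit:
carry_out(series=[[[0.015, 0.0025, -0.2], 0], [[0.015, 0.0025, -0.4], 0], [[0.015, 0.0025, -0.6], 0], [[0.015, 0.0025, -0.757], 0], [[0.015, 0.0025, -0.757], 0]])

```text
time_s: 9.6
eef_pos: [0.4663, -0.3365, 0.0917]
tool_rot: [-0.564, -0.422, 0.424, 0.569]
force: [-0.5, -0.3, -0.4]
grip_width: 0.0853
```

Emit:
carry_out(series=[[[0, 0, 0], 0], [[0, 0, 0], 0]])

```text
time_s: 9.8
eef_pos: [0.4696, -0.339, 0.0975]
tool_rot: [0.568, 0.423, -0.422, -0.566]
force: [-0.1, 0.1, -0.3]
grip_width: 0.0857
```

```bash
python3 st.py
python3 - <<'E'
from h import *
for n in ['side','scene','wrist']:
    p,d,m=snap(n,n+'8')
cv2.imwrite('pics/c8.png',np.hstack([cv2.resize(load('side8')[0][230:330,280:380,::-1],None,fx=4,fy=4,interpolation=cv2.INTER_CUBIC),cv2.resize(load('scene8')[0][190:290,90:190,::-1],None,fx=4,fy=4,interpolation=cv2.INTER_CUBIC)]))
E
```

```text
9.8 [ 0.4696 -0.339   0.0975] [-0.1  0.1 -0.3] 0.0857 v 0.01
yaw 73.38 y axis [ 0.0026 -0.0016 -1.    ]
```

View pics/c8.png

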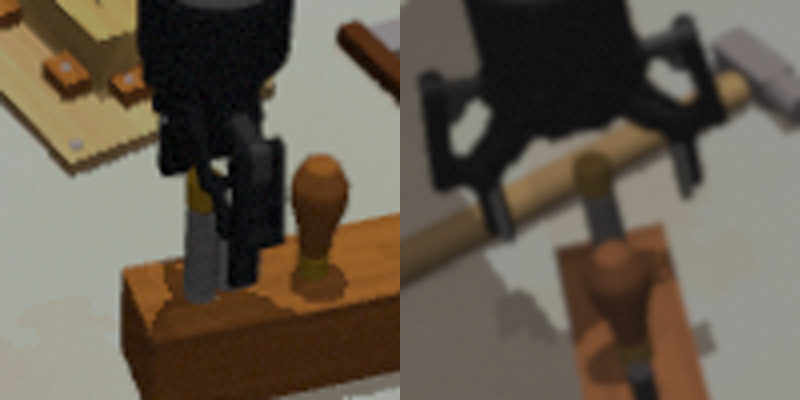

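View pics/wrist8.png

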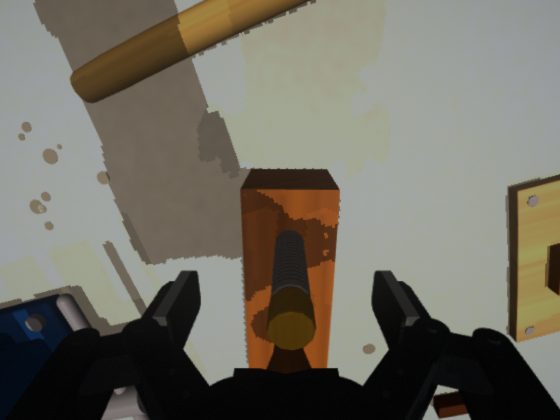

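```bash
python3 st.py;python3 - <<'E'
from h import *
p,d,m=load('wrist8'); C=cloud(d,m); print(m['cx'],C[330,291]); P=onplane(m,[(291,330)],.144)[0]; print(P)
y=np.radians(73.38); e=P[:2]-np.array([.4696,-.339]); print('tool x off',e@[np.cos(y),np.sin(y)],'perp(cam side)',e@[-np.sin(y),np.cos(y)])
print(onplane(m,[(289,295),(288,232)],.062))
E
```

```text
9.95 [ 0.469  -0.3394  0.0972] [ 1.1 -0.5 -0.1] 0.0859 v 0.006
yaw 73.34 y axis [ 0.0023 -0.0018 -1.    ]
285.614192112795 [ 0.46891632 -0.33759696  0.1435071 ]
[ 0.46850865 -0.33748575  0.144     ]
tool x off 0.0011388373747018975 perp(cam side) 0.0014788623422405261
[[ 0.50740007 -0.34895315  0.062     ]
 [ 0.46245442 -0.33634806  0.062     ]]
```

Emit:
carry_out(series=[[[-0.002, 0.008, -0.005], 0], [[-0.002, 0.008, -0.005], 0], [[-0.002, 0.008, -0.005], 0]])

```text
time_s: 10.25
eef_pos: [0.4677, -0.3374, 0.0947]
tool_rot: [0.567, 0.422, -0.422, -0.567]
force: [0.5, 0.0, -1.2]
grip_width: 0.0855
```

Emit:
carry_out(series=[[[0, 0, 0], 0], [[0, 0, 0], 0], [[0, 0, 0], 0], [[0, 0, 0], 0], [[0, 0, 0], 0]], gripper=-1, newtons=80)

```text
time_s: 10.75
eef_pos: [0.4678, -0.3372, 0.0946]
tool_rot: [-0.567, -0.422, 0.422, 0.567]
force: [-0.4, -0.5, 0.9]
grip_width: 0.0168
```

Emit:
carry_out(series=[[[0, 0, 0], 0], [[0, 0, 0], 0], [[0, 0, 0], 0]])

```text
time_s: 11.05
eef_pos: [0.4678, -0.3372, 0.0946]
tool_rot: [0.567, 0.422, -0.422, -0.567]
force: [0.2, 0.4, 1.4]
grip_width: 0.0167
```

```bash
python3 st.py
```

```text
11.05 [ 0.4678 -0.3372  0.0946] [0.2 0.4 1.4] 0.0167 v 0.002
yaw 73.36 y axis [ 1.e-04  1.e-04 -1.e+00]
```

Emit:
carry_out(series=[[[0, 0, 0.05], 0], [[0, 0, 0.15], 0], [[0, 0, 0.25], 0], [[0, 0, 0.4], 0], [[0, 0, 0.5], 0]])

```text
time_s: 11.55
eef_pos: [0.468, -0.3375, 0.1967]
tool_rot: [0.568, 0.422, -0.422, -0.567]
force: [0.5, -0.8, -2.4]
grip_width: 0.0165
```

Emit:
carry_out(series=[[[0, 0, 0], 0], [[0, 0, 0], 0]])

```text
time_s: 11.75
eef_pos: [0.4674, -0.3375, 0.1946]
tool_rot: [0.567, 0.422, -0.422, -0.567]
force: [0.9, 0.1, -1.2]
grip_width: 0.0168
```

```bash
python3 st.py
python3 - <<'E'
from h import *
for n in ['side','scene']:
    p,d,m=snap(n,n+'9')
cv2.imwrite('pics/c9.png',np.hstack([cv2.resize(load('side9')[0][190:330,280:380,::-1],None,fx=4,fy=4,interpolation=cv2.INTER_CUBIC),cv2.resize(load('scene9')[0][150:290,90:190,::-1],None,fx=4,fy=4,interpolation=cv2.INTER_CUBIC)]))
E
```

```text
11.75 [ 0.4674 -0.3375  0.1946] [ 0.9  0.1 -1.2] 0.0168 v 0.023
yaw 73.33 y axis [ 1.e-04 -6.e-04 -1.e+00]
```

View pics/c9.png

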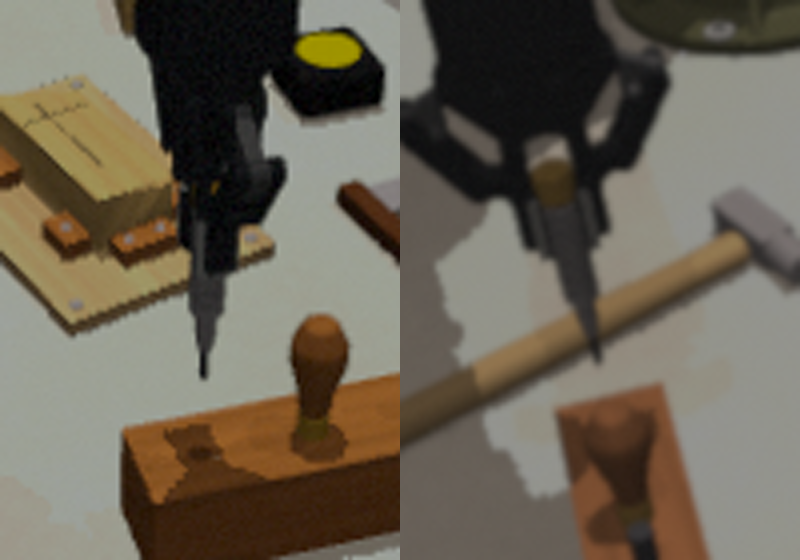

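```bash
cat > tri.py <<'E'
from h import *
def tri(a,ua,b,ub):
    Ps=[]
    out=[]
    for f,u in ((a,ua),(b,ub)):
        _,_,m=load(f); out.append((np.c_[m['R'],m['t']],rays(m,[u])[0]))
    X=cv2.triangulatePoints(out[0][0],out[1][0],out[0][1].reshape(2,1),out[1][1].reshape(2,1)); X=(X[:3]/X[3]).ravel()
    return X
if __name__=='__main__':
    X=tri('side9',(330.6,284.1),'scene9',(139.4,240.1)); print(X.round(4), (X-np.array([.4674,-.3375,.1946])).round(4))
    print(tri('side6',(330.6,274.1),'scene6',(137.4,230.3)))
E
python3 tri.py
```

```text
[ 0.4675 -0.3376  0.1148] [ 0.0001 -0.0001 -0.0798]
[ 0.46716394 -0.33663684  0.14144663]
```

Emit:
carry_out(series=[[[0.02, 0.2, 0], 0], [[0.1, 0.4, 0], 0], [[0.2, 0.6, 0], 0], [[0.3, 0.8, 0], 0], [[0.36, 1.0, 0], 0]])

```text
time_s: 12.35
eef_pos: [0.5403, -0.1356, 0.1933]
tool_rot: [-0.567, -0.422, 0.423, 0.568]
force: [1.2, -0.4, -2.0]
grip_width: 0.0167
```

Emit:
carry_out(series=[[[0.07, 0.2, 0], 0], [[0.14, 0.4, 0], 0], [[0.205, 0.55, 0], 0], [[0.205, 0.66, 0], 0], [[0.205, 0.66, 0], 0]])

```text
time_s: 12.85
eef_pos: [0.5801, -0.0005, 0.1934]
tool_rot: [-0.565, -0.424, 0.424, 0.567]
force: [-0.4, -0.5, -1.9]
grip_width: 0.0166
```

Emit:
carry_out(series=[[[0, 0, -0.1], 0], [[0, 0, -0.2], 0], [[0, 0, -0.2], 0], [[0, 0, -0.2], 0], [[0, 0, -0.2], 0]])

```text
time_s: 13.35
eef_pos: [0.5811, -0.0056, 0.1551]
tool_rot: [0.567, 0.422, -0.422, -0.567]
force: [-0.3, -0.5, -0.8]
grip_width: 0.0168
```

```bash
python3 st.py
python3 - <<'E'
from h import *
for n in ['side','scene','wrist']:
    p,d,m=snap(n,n+'10')
cv2.imwrite('pics/c10.png',np.hstack([cv2.resize(load('side10')[0][170:270,230:330,::-1],None,fx=4,fy=4,interpolation=cv2.INTER_CUBIC),cv2.resize(load('scene10')[0][160:260,250:350,::-1],None,fx=4,fy=4,interpolation=cv2.INTER_CUBIC)]))
E
python3 st.py
```

```text
13.35 [ 0.5811 -0.0056  0.1551] [-0.3 -0.5 -0.8] 0.0168 v 0.009
yaw 73.32 y axis [ 8.e-04  1.e-04 -1.e+00]
13.5 [ 0.5811 -0.0055  0.1553] [ 0.1 -0.2 -1.2] 0.0169 v 0.003
yaw 73.33 y axis [ 1.3e-03 -1.0e-04 -1.0e+00]
```

View pics/c10.png

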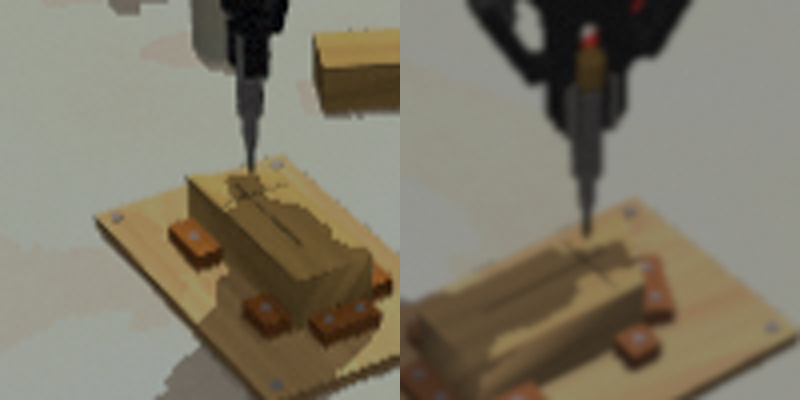

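View pics/wrist10.png

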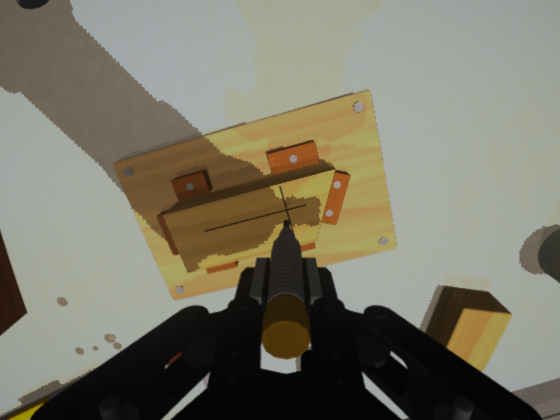

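Run:
```python
from h import *
p,d,m=load('wrist10'); cv2.imwrite('pics/c10w.png',cv2.resize(cv2.convertScaleAbs(p[180:240,250:330,::-1],alpha=2),None,fx=9,fy=9,interpolation=cv2.INTER_CUBIC))
a=load('side10')[0][190:250,270:330,::-1];b=load('scene10')[0][190:250,270:330,::-1]
cv2.imwrite('pics/c10b.png',np.hstack([cv2.resize(cv2.convertScaleAbs(x,alpha=1.8),None,fx=6.6,fy=6.6,interpolation=cv2.INTER_CUBIC) for x in (a,b)]))
```

```text
(no output)
```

View pics/c10w.png

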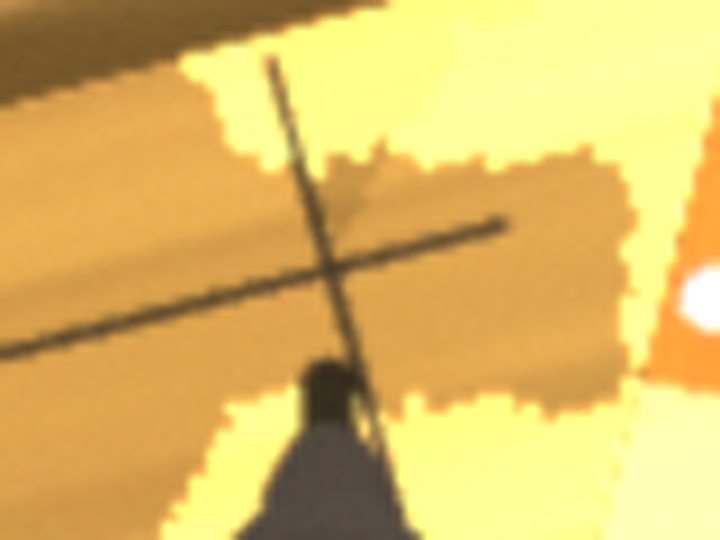

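View pics/c10b.png

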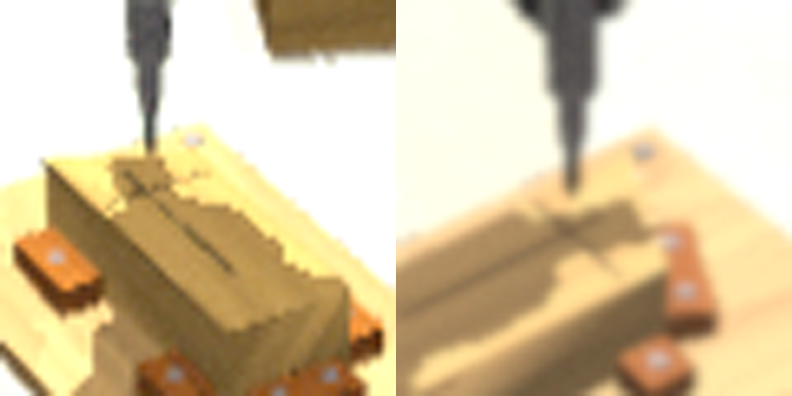

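Run:
```python
from h import *
from tri import tri
_,_,m=load('wrist10'); Zw=lambda l:(np.array(l,float)+.5)/9-.5+[250,180]
c=onplane(m,Zw([(330,268)]),.056)[0]; 
for z in(.0743,.0763): print('tip w',onplane(m,Zw([(328,368)]),z)[0].round(4))
print('cross w',c.round(4))
Z=lambda l:(np.array(l,float)+.5)/6.6-.5+[270,190]
s=Z([(150,153),(147,187)]); q=Z([(176,192),(176,232)])
print('tip tri',tri('side10',s[0],'scene10',q[0]).round(4)); print('cross tri',tri('side10',s[1],'scene10',q[1]).round(4))
_,_,ms=load('scene10'); print('cross scene',onplane(ms,q[1:],.056).round(4)); _,_,mi=load('side10'); print('cross side',onplane(mi,s[1:],.056).round(4))
```

```text
tip w [ 0.5832 -0.0063  0.0743]
tip w [ 0.5825 -0.0061  0.0763]
cross w [ 0.5805 -0.0053  0.056 ]
tip tri [ 0.5802 -0.0053  0.0742]
cross tri [ 0.5796 -0.0043  0.0559]
cross scene [[ 0.579  -0.0034  0.056 ]]
cross side [[ 0.5793 -0.0055  0.056 ]]
```

Emit:
carry_out(series=[[[-0.006, 0.004, -0.03], 0], [[-0.006, 0.004, -0.06], 0], [[-0.006, 0.004, -0.075], 0], [[-0.006, 0.004, -0.075], 0], [[-0.006, 0.004, -0.075], 0]])

```text
time_s: 14.0
eef_pos: [0.5795, -0.0045, 0.1393]
tool_rot: [-0.567, -0.422, 0.422, 0.567]
force: [1.1, -0.0, -0.6]
grip_width: 0.0168
```

```bash
python3 st.py
python3 - <<'E'
from h import *
for n in ['side','scene','wrist']:
    p,d,m=snap(n,n+'11')
p=load('wrist11')[0]
cv2.imwrite('pics/c11w.png',cv2.resize(cv2.convertScaleAbs(p[190:250,250:330,::-1],alpha=2),None,fx=9,fy=9,interpolation=cv2.INTER_CUBIC))
a=load('side11')[0][190:250,270:330,::-1];b=load('scene11')[0][190:250,270:330,::-1]
cv2.imwrite('pics/c11b.png',np.hstack([cv2.resize(cv2.convertScaleAbs(x,alpha=1.8),None,fx=6.6,fy=6.6,interpolation=cv2.INTER_CUBIC) for x in (a,b)]))
E
python3 st.py
```

```text
14.0 [ 0.5795 -0.0045  0.1393] [ 1.1 -0.  -0.6] 0.0168 v 0.005
yaw 73.35 y axis [-3.e-04  0.e+00 -1.e+00]
14.15 [ 0.5796 -0.0045  0.1396] [ 0.5 -0.2 -1. ] 0.0166 v 0.002
yaw 73.35 y axis [ 2.e-04  0.e+00 -1.e+00]
```

View pics/c11w.png

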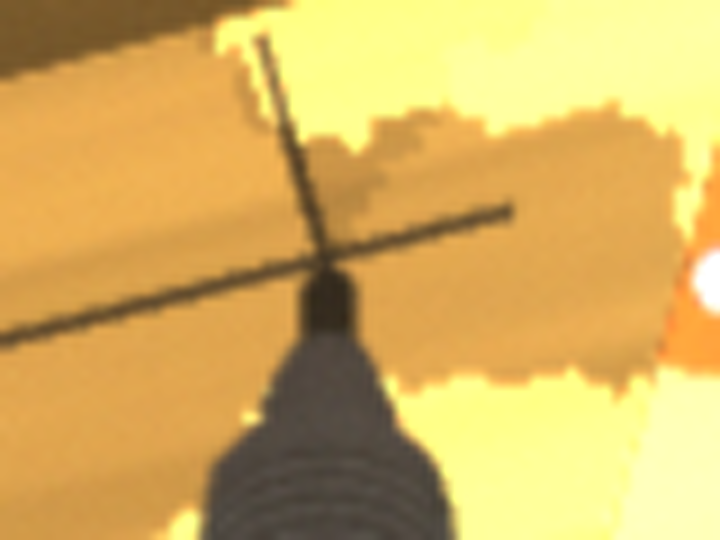

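View pics/c11b.png

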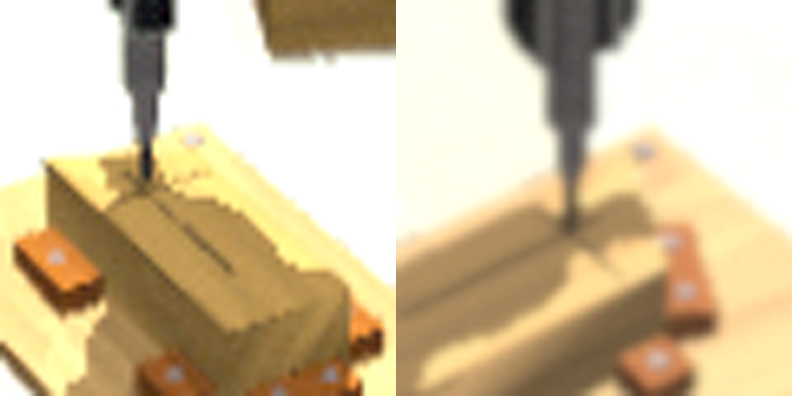

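Emit:
carry_out(series=[[[0.0, 0, -0.008], 0], [[0, 0, -0.016], 0], [[0, 0, -0.025], 0], [[0, 0, -0.025], 0], [[0, 0, -0.025], 0]])

```text
time_s: 14.65
eef_pos: [0.5797, -0.0045, 0.1348]
tool_rot: [0.567, 0.422, -0.422, -0.567]
force: [-0.9, -0.5, 3.3]
grip_width: 0.0166
```

```bash
python3 st.py
```

```text
14.65 [ 0.5797 -0.0045  0.1348] [-0.9 -0.5  3.3] 0.0166 v 0.002
yaw 73.35 y axis [ 5.e-04 -1.e-04 -1.e+00]
```

Emit:
carry_out(series=[[[0.0, 0, -0.005], 0], [[0, 0, -0.01], 0], [[0, 0, -0.01], 0], [[0, 0, -0.01], 0]])

```text
time_s: 15.05
eef_pos: [0.5797, -0.0046, 0.1326]
tool_rot: [0.567, 0.422, -0.422, -0.567]
force: [-0.8, -0.6, 4.0]
grip_width: 0.0169
```

```bash
python3 st.py
python3 - <<'E'
from h import *
F=[]
for i in range(4):
    p,d,m=snap(['wrist','side','scene','wrist'][i],f't12_{i}'); F.append(np.r_[arm.get_state()['force'],arm.get_state()['eef_pos']*1e3])
print(np.mean(F,0).round(2))
E
```

```text
15.05 [ 0.5797 -0.0046  0.1326] [-0.8 -0.6  4. ] 0.0169 v 0.002
yaw 73.35 y axis [ 4.e-04 -0.e+00 -1.e+00]
[-5.3000e-01  2.8000e-01  4.4600e+00  5.7967e+02 -4.5300e+00  1.3260e+02]
```

Emit:
carry_out(series=[[[0.0, 0, -0.005], 0], [[0, 0, -0.01], 0], [[0, 0, -0.014], 0], [[0, 0, -0.014], 0], [[0, 0, -0.014], 0]])

```text
time_s: 15.75
eef_pos: [0.5797, -0.0045, 0.1299]
tool_rot: [0.567, 0.422, -0.422, -0.567]
force: [-0.4, -0.8, 6.4]
grip_width: 0.0167
```

```bash
python3 st.py
python3 - <<'E'
from h import *
F=[]
for i in range(12):
    p,d,m=snap(['wrist','side','scene'][i%3],f't13_{i%3}'); F.append(np.r_[arm.get_state()['force'],arm.get_state()['eef_pos']*1e3])
print(np.mean(F,0).round(2),np.std(F,0).round(2)/3.3)
p=load('t13_0')[0]
cv2.imwrite('pics/c13w.png',cv2.resize(cv2.convertScaleAbs(p[190:250,250:330,::-1],alpha=2),None,fx=9,fy=9,interpolation=cv2.INTER_CUBIC))
a=load('t13_1')[0][170:250,260:340,::-1];b=load('t13_2')[0][170:250,260:340,::-1]
cv2.imwrite('pics/c13b.png',np.hstack([cv2.resize(cv2.convertScaleAbs(x,alpha=1.8),None,fx=5,fy=5,interpolation=cv2.INTER_CUBIC) for x in (a,b)]))
E
```

```text
15.75 [ 0.5797 -0.0045  0.1299] [-0.4 -0.8  6.4] 0.0167 v 0.001
yaw 73.35 y axis [ 5.e-04 -0.e+00 -1.e+00]
[-3.3000e-01 -2.5000e-01  6.5500e+00  5.7972e+02 -4.5200e+00  1.2992e+02] [0.14545455 0.14545455 0.13636364 0.0030303  0.0030303  0.0030303 ]
```

View pics/c13w.png

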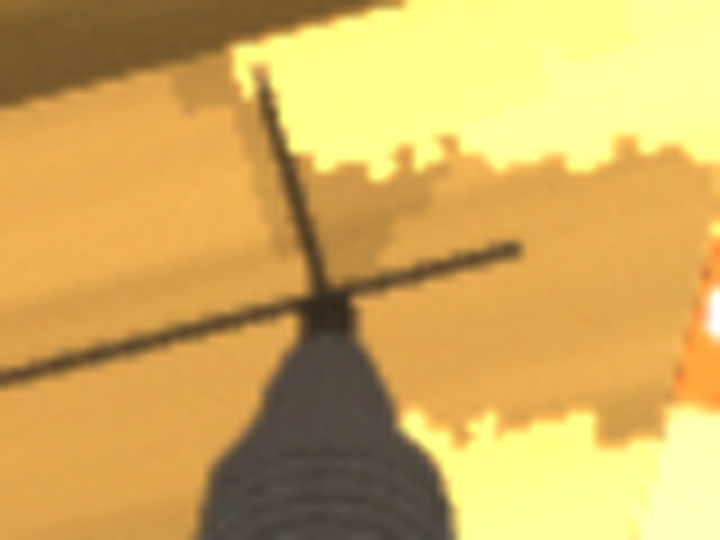

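View pics/c13b.png

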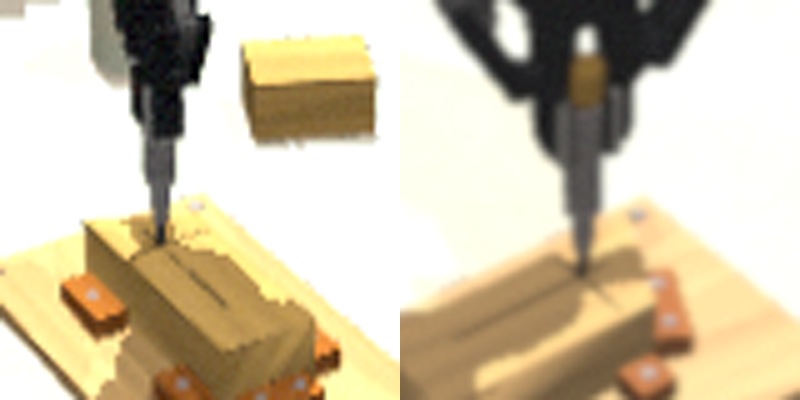

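Emit:
carry_out(series=[[[0, 0, -0.002], 0], [[0, 0, -0.002], 0], [[0, 0, -0.002], 0], [[0, 0, -0.002], 0], [[0, 0, -0.002], 0]])

```text
time_s: 16.85
eef_pos: [0.5797, -0.0045, 0.1295]
tool_rot: [0.567, 0.422, -0.422, -0.567]
force: [0.1, -0.4, 7.7]
grip_width: 0.0166
```

Run:
```python
from h import *
F=[]
for i in range(9):
    p,d,m=snap(['wrist','side','scene'][i%3],f't14_{i%3}'); s=arm.get_state(); F.append(np.r_[s['force'],s['eef_pos']*1e3])
print(np.mean(F,0).round(2),s['time_s'],s['tool_rot'])
print(arm.job_done())
```

```text
[-2.8000e-01 -2.5000e-01  6.9100e+00  5.7974e+02 -4.5200e+00  1.2956e+02] 17.3 [ 0.56727081  0.42249075 -0.42216883 -0.56699107]
the job is handed in; nothing more can be done
None
```

The block is in the jig and the punch is standing on the cross under a light push. I handed the job in at about 17.3 s, and no verdict is reported.

**Block:** It lies in the jig marked face up, with the slanted end at the slanted fence, and I have let go of it. After release the wrist camera showed its top level to about 0.3° at 55.9 mm (nominal 56 mm), sitting between all the fences. The cross was within about 0.4 mm of where the seated block should put it. I did not push the slanted end hard against its fence. It sits about centred in the 1.5 mm clearance.

**Punch:** It came out of the tool block and its point is on the cross. The tool axis is within about 0.1° of vertical. Before touching down, the point was within about 1 mm of the cross in all three camera views. I saw no slip in the grip after it was drawn.

**Push:** The average force reading was 6.9 N. Adding about 1.2 N for the punch's own weight makes a push of about 8.1 N, or a plunger travel of about 5.7 mm. Tool height suggests about 6.4 mm instead, so the two checks differ by about 0.7 mm. Both are close to the half-way 6 mm and well short of firing at 12 mm.

No check failed outright. I steered the arm clear of the other tools and saw none disturbed, but I did not re-measure them all at the end.

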